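# Load a circuit board onto the narrow bar of a drilling jig

## Robot

A 7-joint arm with a two-finger parallel gripper is mounted at the origin on the work surface. World frame = base frame: x ahead of the robot, y to its left, z up, the work surface at z = 0. Lengths are in m, angles in rad, forces in N, time in s.
With the tool pointing down it reaches from about 0.4 to 0.875 m from the base axis. Payload 6.5 kg.
Tool frame: the origin (TCP) lies midway between the tips of the shut fingers; the grasp point (between the pads) lies 19 mm behind it; z points along the fingers, y is the line along which they close (so a half turn about z gives the same grasp; the last joint's range is limited). The gripper opens to 85 mm and grips with 20 to 120 N. Pads are 22 mm wide; open, the fingers measure 114 mm over their backs; the gripper's body (76 mm by 85 mm) begins 54 mm behind the grasp point. The pads swing forward as they close: fully open they stand 13 mm farther back than shut.
Start: joints at [1.211, 0.536, -0.004, 1.538, 0.003, 1.067, -0.071], TCP at [0.188, -0.622, 0.231] pointing down, gripper open.
Joint ranges: [-2.7, 2.7], [-0.37, 2.16], [-1.27, 1.26], [0.24, 2.4], [-1.31, 4.45], [0.19, 1.91], [-2.76, 2.76]. Speed limits (rad/s): [2.39, 2.39, 3.14, 3.14, 3.14, 3.14, 3.14].

## Interface

Orientations are given as a unit quaternion [x, y, z, w].
In Python, from bench import read_state, camera, camera_info, manip, models gives the robot as it stands.
- The arm moves only by the tool arm_command, never from a script. Its argument "commands" is a list of rows, each a list of 7 numbers: the turn, a rotation vector about the tool's x, y, z as a fraction of full scale, then the shift along the tool's x, y, z as a fraction of full scale, then the opening, from -1 (shut) to 1 (fully open). In form: [[rx, ry, rz, x, y, z, grip], ...]. A call has 1 to 12 rows; each row shifts and turns the commanded pose from where the row before left it, along the tool's axes as they then stand; what a row does not reach is not made up. Full scale, the value 1, is 0.1 m for a shift and 0.15 rad for a turn. A row lasts 1/8 s, in which the tool goes at most 62.5 mm and 10.7 degrees, less where a joint would pass 70% of its speed; a pose out of reach is approached as far as the arm can. A call with a number of a shift or a turn outside -1 to 1 is refused whole. A call with a gripper value outside its range is refused whole. The fingers move at their own pace and stop on an object; the grip force is fixed at half the most. Time passes only in rows, so rows that do not move let the fingers close. It gives the time, the measured TCP pose, the force, the opening and the grip force at its end, in the units of the state.
- read_state(): the state, without advancing time (a new reading comes with each control period).
- camera(name): name is "scene" or "top"; returns (picture, depth): 384x512x3 uint8, blue, green, red; 384x512 float32, m along the optical axis (not along the pixel's ray), 0 where there is no reading.
- camera_info(name): a dict with "fovy" (degrees; the focal length in pixels is half the picture's height over the tangent of half this angle, whatever the lens; pixels are square), "cx", "cy" (the principal point, pixels), "cam_to_world" (4x4, takes a point from camera to world coordinates). Camera axes: x right, y up, looking along -z (the intrinsics and any distortion apply to the point x, -y, -z); pixel columns grow to the right and rows downward; lengths in m; the calibration is good to about 2 mm. A picture is of the moment at which its call begins. camera_info takes no time and is no camera call.
- manip.close_job(): hands the job in; it is judged then, once.
Trained networks look in the newest picture that a camera, given by its name, has taken for a name from the list of things; names that differ only in an ending like _2 or _b are one class to them, and where a whole thing is asked for, a point or a joint stands for the part that bears it (a point fixed in the world has none). Each returns a list of dicts, best first, with "p" (0 to 1); they miss things now and then, are a little off and sometimes report something else, mostly with a low value. They report only what shows in the picture. A call takes as long as a camera call. They do not tell look-alikes from the thing itself.
- models.trace(thing, camera): "region" (384x512 bool, what is visible of it) and "point" ([column, row] in pixels, amid what is visible of it).
- models.mark_of(thing, camera): "point" ([column, row] in pixels: a listed point, or the origin of a listed thing).
The state is a dict: "time_s": time; "qpos": joint angles; "joint_velocities": joint speeds; "effort": joint torques, N m; "position": TCP position; "orientation": TCP orientation; "contact_force": force on the tool from outside, world axes, zero at the start; "wrist_torque": the same for the moment, N m; "grip_width": finger opening in m; "grip_force": force on a finger pad.
Only numpy, scipy, OpenCV 4.12 (cv2) and the standard library are available. Lean on these libraries where they do the work, as an engineer would, in place of code of your own. Each camera call takes 0.05 s, during which the arm holds its last target. There are 200 camera calls.

## Task

Slide the copper-clad board off the jig's loading table onto the narrow raised bar, push it against the sprung jaw, and bring its trailing edge down behind the step, so that the jaw holds it flat on the bar, square, centred across the bar and with its trailing edge back against the step. Do not drive the jaw to the end of its travel, and leave the other things on the bench where they are.

Things in the scene. Friction and masses are not known exactly. Their poses are not given: they have to be found in the camera images.
- board: Rigid circuit board blank, a tan laminate plate with a copper face: 110 mm long (its x), 90 mm wide (its y), 12 mm thick; 0.12 to 0.24 kg. Too wide to grip. Origin at the centre of its underside, z up. The same either way round. It starts flat on the loading table, off-centre and askew.
- jig: Fixed drilling jig. Origin on the bench under the middle of the step; x is the feed direction, y across, z up. Behind the origin is the loading table, a flat grey plate without sides: x -210 to 0 mm, y -90 to +90 mm, top at z 64 mm. At x 0 it steps down 4 mm to the bar. Beyond the bar, x 152 to 168 mm, y -45 to +45, 80 mm high, stands the fixed jaw carrier.
- step (a point): Middle of the top edge of the step, where the loading table ends (jig x 0, y 0, z 64 mm); the step faces the jig's +x. A loaded board lies with its trailing edge against it. The jaw must yield a little past that for the edge to clear the step, and friction tends to hold the edge up until it is pressed down.
- bar_mid (a point): On top of the narrow aluminium bar, 55 mm beyond the step (jig x 55, y 0, z 60 mm): where the centre of a loaded board's underside comes. The bar is 36 mm wide and runs along the jig's x from the step to the jaw carrier (x 0 to 152 mm), with free air on both sides of it.
- jaw (a joint): Travel of the sprung jaw in m along the jig's +x: 0 at rest, 0.005 with a loaded board, 0.020 at its end. The spring pushes back with 4 N at 0, 6 N at 0.005 and 8 N at 0.010.
- jaw_face (a point): Middle of the jaw's upright face that meets the board: a black block 60 mm wide across the bar, 24 mm high (z 61 to 85 mm); at rest the face is at x 105 mm of the jig.
- screwdriver: Bystander: screwdriver, 180 mm long, lying on the bench beyond the jig. Origin on the bench under its middle, x along it.
- meter: Bystander: black panel meter with a white dial, 55 x 80 x 60 mm high, beyond the jig. Origin at the centre of its underside.
- bitcase: Bystander: flat grey case of bits, 80 x 130 x 24 mm high, past the jaw's end of the jig. Origin at the centre of its underside.
- pliers: Bystander: pliers with green handles, about 165 mm long, 16 mm high, lying past the loading end of the jig. Origin on the bench under the pivot; the jaws point to its +x.
Not all that is in view belongs to the job. Several things have the shape of the board; the one meant has the colours described above.

How it is judged:
At the end, for the whole second after the job is handed in: The board lies at rest and flat on the bar (underside within 1.8 mm of the bar's top, tilt under 0.02 rad), its trailing edge down behind the step and within 2.5 mm of it, its middle within 9 mm of the bar's centreline, square to the bar within 0.06 rad, with the jaw pressed in 3 to 8 mm against it (x of board in the frame of jig between 0.0525 and 0.0575 m and y of board in the frame of jig between -0.009 and 0.009 m and z of board in the frame of jig between 0.0575 and 0.0618 m and angle between board's own z axis and vertical below 0.02 rad and angle between the x axis of board and the x axis of jig, either way round below 0.06 rad and value of joint jaw between 0.003 and 0.008 m and linear speed of board below 0.01 m/s); the robot touches nothing.
It fails at once if The jaw is driven to the end of its travel (more than 18 mm) (value of joint jaw above 0.018 m).
It fails at once if A bystander (screwdriver, meter, bit case or pliers) is moved more than 20 mm (distance of any of screwdriver, meter, bitcase, pliers from where it was at the start of the episode above 0.02 m).
It also fails if it takes over 54 s, if anything falls off the work surface, if the arm or the gripper's body presses on something with over 40 N, if the wrist force passes 120 N, or if a joint passes its speed limit or range.

## Working session

There is one attempt and no reset: what is moved stays moved. The work goes in short steps, Python scripts to look and compute and a tool call to move; the robot and the scene stay as the last step left them, time stands still between calls to the robot, and variables do not carry over. Pictures are saved under pics/ and viewed, at most 10 in all, crops included, and the job is handed in when it is done.

Besides the shell and the picture viewer there is one more tool, called after "Emit:" as a command line: name --pt "numbers of a row" for each row, then --argument value for the rest. arm_command: Moves the arm, as the interface text tells. Its arguments: {"type":"object","properties":{"commands":{"type":"array"}},"required":["commands"]}

```bash
mkdir -p pics
cat > h.py <<'E'
import numpy as np, cv2
from bench import read_state, camera, camera_info, manip, models
def pts(name,d):
    i=camera_info(name);H,W=d.shape;f=H/2/np.tan(np.radians(i["fovy"])/2)
    c,r=np.meshgrid(np.arange(W),np.arange(H))
    P=np.stack([(c-i["cx"])/f*d,-(r-i["cy"])/f*d,-d,np.ones_like(d)],-1)
    return (P@np.array(i["cam_to_world"]).T)[...,:3]
E
python3 - <<'E'
from h import *
for n in("scene","top"):
    p,d=camera(n);cv2.imwrite(f"pics/{n}0.png",p);i=camera_info(n);print({k:v for k,v in i.items()})
    P=pts(n,d);np.save(f"{n}0.npy",P)
    for t in("board","jig","jaw"):
        for m in models.trace(t,n)[:3]:
            c,r=map(int,m["point"]);print(n,t,m["p"],c,r,P[r,c].round(3),m["region"].sum())
    for t in("step","bar_mid","jaw_face","board","jig"):
        for m in models.mark_of(t,n)[:3]:
            c,r=map(int,m["point"]);print(n,'mark',t,m["p"],c,r,P[r,c].round(3))
print(read_state())
E
```

```text
{'fovy': 55.311921139393846, 'cx': 259.69403606216366, 'cy': 195.6633704443906, 'cam_to_world': array([[-0.07887205, -0.6365053 ,  0.76722891,  1.49170071],
       [ 0.99687961, -0.04788728,  0.06275237,  0.11123922],
       [-0.00320171,  0.76978426,  0.63829612,  0.84801932],
       [ 0.        ,  0.        ,  0.        ,  1.        ]])}
scene board 0.89 328 266 [0.792 0.252 0.013] 1029
scene board 0.78 319 177 [0.361 0.245 0.013] 415
scene board 0.75 255 174 [0.357 0.001 0.011] 459
scene jig 0.86 265 196 [0.549 0.052 0.063] 2997
scene jig 0.29 379 235 [0.654 0.42  0.013] 371
scene jaw 0.6 224 184 [ 0.49  -0.096  0.06 ] 124
scene mark step 0.68 256 191 [0.519 0.019 0.059]
scene mark bar_mid 0.57 246 185 [ 0.416 -0.028  0.002]
scene mark jaw_face 0.54 233 182 [ 0.401 -0.079  0.001]
scene mark board 0.95 256 175 [0.366 0.005 0.013]
scene mark board 0.68 364 191 [0.428 0.405 0.009]
scene mark board 0.67 300 191 [0.531 0.168 0.077]
scene mark jig 0.6 258 205 [0.596 0.032 0.063]
{'fovy': 46.85553850187014, 'cx': 251.69829094402252, 'cy': 198.4880117024499, 'cam_to_world': array([[-0.014
[... 926 characters left out ...]
437618,  1.53788282,  0.00261294,
        1.06729916, -0.07120986]), 'joint_velocities': array([-1.24994930e-03, -1.02023192e-03, -2.16315754e-04,  6.39016092e-05,
       -8.11744887e-04, -3.59109172e-04,  7.66213321e-04]), 'effort': array([ 9.27974143e-04, -5.83329570e+01,  1.04824606e+00, -2.59441870e+01,
        1.23616465e-02,  1.61256958e-03, -9.01772012e-06]), 'position': array([ 0.18820051, -0.62216194,  0.23130113]), 'orientation': array([ 9.89230824e-01,  1.46363846e-01, -2.30631684e-05,  1.68243922e-05]), 'contact_force': array([-0.10019775, -0.39124972,  0.26494165]), 'wrist_torque': array([0.03157455, 0.03870105, 0.01850171]), 'grip_force': 0.0, 'grip_width': 0.08526541686442331}
```

View pics/top0.png

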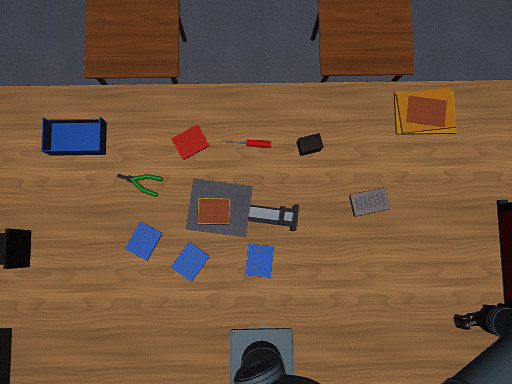

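View pics/scene0.png

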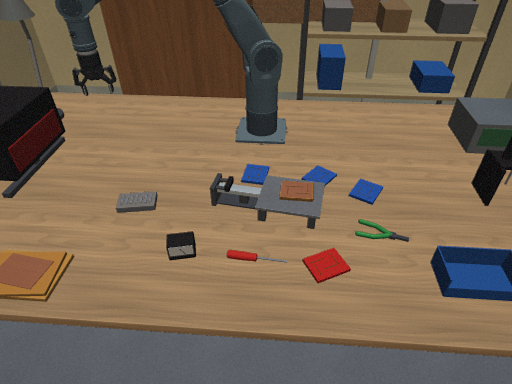

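The red-brown board lies on the grey loading table (top 214,211; scene 297,190). The feed runs to the right in the top picture, which is about world -y, toward the jaw at (285,214). The blue and red plates are look-alikes.

```bash
cat >> h.py <<'E'
def ray(name,uv,z):
    i=camera_info(name);f=192/np.tan(np.radians(i["fovy"])/2);M=np.array(i["cam_to_world"])
    uv=np.atleast_2d(uv).astype(float)
    D=np.stack([(uv[:,0]-i["cx"])/f,-(uv[:,1]-i["cy"])/f,-np.ones(len(uv))],-1)@M[:3,:3].T
    return M[:3,3]+D*((z-M[2,3])/D[:,2])[:,None]
E
python3 - <<'E'
from h import *
for n,box in(("top",(175,165,310,250)),("scene",(200,165,335,235))):
    p=cv2.imread(f"pics/{n}0.png");P=np.load(f"{n}0.npy");x0,y0,x1,y1=box
    hsv=cv2.cvtColor(p,cv2.COLOR_BGR2HSV)
    b=P[y0:y1,x0:x1,2]; print(n,'z hist',np.histogram(b,bins=np.arange(-.01,.1,.01))[0])
    m=np.zeros(p.shape[:2],np.uint8);m[y0:y1,x0:x1]=1
    Z=P[...,2]
    for nm,mm,z in(("board",(Z>.069)&(Z<.085)&(hsv[...,1]>90),.076),("table",(Z>.05)&(Z<.09),.064)):
        mk=(mm&(m>0)).astype(np.uint8)
        k,l,s,c=cv2.connectedComponentsWithStats(mk);j=1+np.argmax(s[1:,4]);uv=np.argwhere(l==j)[:,::-1]
        W=ray(n,uv,z)[:,:2]
        if nm=="board":
            r=cv2.minAreaRect((W*1000).astype(np.float32));print(nm,len(uv),r, W.mean(0))
        else:
            print(nm,len(uv)); r=cv2.minAreaRect((W*1000).astype(np.float32));print(r)
            T=W[W[:,1]>.055];r=cv2.minAreaRect((T*1000).astype(np.float32));print('tablepart',r,cv2.boxPoints(r).round())
    cv2.imwrite(f"pics/{n}c.png",cv2.resize(p[y0:y1,x0:x1],None,fx=5.9,fy=5.9,interpolation=cv2.INTER_CUBIC))
E
```

```text
top z hist [3054 4324  240   10    2    8  368 2158  944  309]
board 816 ((517.8902587890625, 161.18582153320312), (109.98963928222656, 89.93004608154297), 89.17792510986328) [0.51942237 0.15989789]
table 3779
((519.712158203125, 57.363433837890625), (381.9096374511719, 180.10723876953125), 81.76405334472656)
tablepart ((532.3750610351562, 144.84877014160156), (205.115478515625, 180.10723876953125), 81.76405334472656) [[429.  56.]
 [607.  30.]
 [636. 233.]
 [458. 259.]]
scene z hist [2894 2694  737   84   71   97  313 1725  707   87]
board 580 ((525.6349487304688, 154.67420959472656), (106.93794250488281, 99.95452880859375), 88.25421142578125) [0.52513415 0.15544725]
table 2832
((526.48193359375, 49.778289794921875), (385.3990783691406, 190.89990234375), 81.96373748779297)
tablepart ((538.77392578125, 141.66322326660156), (200.09181213378906, 189.3174591064453), 81.87063598632812) [[431.  56.]
 [618.  29.]
 [647. 227.]
 [459. 254.]]
```

View pics/topc.png

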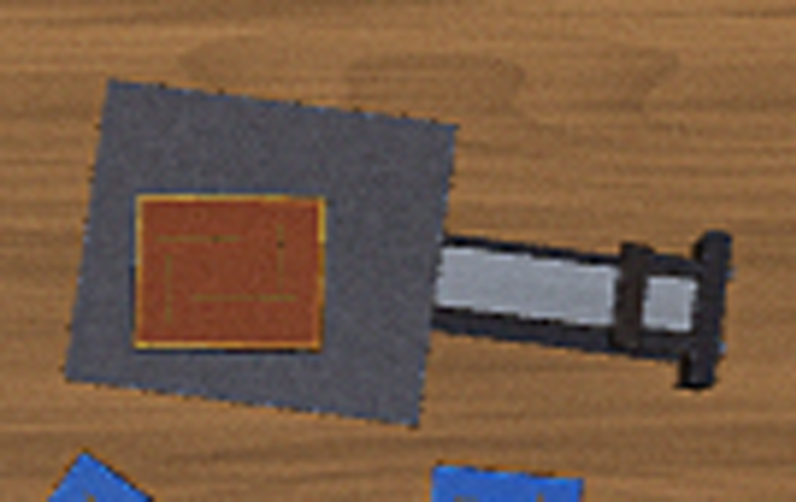

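The crop shows the board at (230,272), turned slightly relative to the table. The step edge runs from (456,125) to (418,425), and the bar leads to the jaw block at (630,295). I'll refine the jig fit and begin the approach.

```bash
cat >> h.py <<'E'
import json
def jig():
    return json.load(open("jig.json"))
def tj(w,J=None):   # world xy (m) -> jig xy
    J=J or jig();c,s=np.cos(J["a"]),np.sin(J["a"]);d=np.atleast_2d(w)[:,:2]-J["o"]
    return np.stack([d@[c,s],d@[-s,c]],-1)
def st():
    s=read_state();from_=s["position"];J=jig()
    from scipy.spatial.transform import Rotation as R
    M=R.from_quat(s["orientation"]).as_matrix()
    h=[np.degrees(np.arctan2(M[1,k],M[0,k])-J["a"]) for k in(0,1)]
    print("t",s["time_s"],"jig",(tj(from_)[0]*1000).round(1),"z",(from_[2]*1000).round(1),"hx,hy",np.round((np.array(h)+180)%360-180,2),"zax",M[:,2].round(3),"F",s["contact_force"].round(1),"w",s["grip_width"])
E
python3 - <<'E'
from h import *
for n,box in(("top",(175,165,310,250)),("scene",(200,165,335,235))):
    P=np.load(f"{n}0.npy");x0,y0,x1,y1=box;Z=P[...,2];mk=np.zeros(Z.shape,np.uint8);mk[y0:y1,x0:x1]=((Z>.05)&(Z<.09))[y0:y1,x0:x1]
    mk=cv2.morphologyEx(mk,cv2.MORPH_OPEN,cv2.getStructuringElement(cv2.MORPH_ELLIPSE,(21,21)))
    W=ray(n,np.argwhere(mk)[:,::-1],.064)[:,:2]
    a=np.radians(81.8-180);c,s=np.cos(a),np.sin(a)
    print(n,mk.sum(), cv2.minAreaRect((W*1000).astype(np.float32)))
    if n=="top":
        X=W@[c,s];Y=W@[-s,c];lo,hi=np.percentile(X,[.5,99.5]);print(lo,hi,hi-lo,np.ptp(Y))
        m=W.mean(0);o=m+.105*np.array([c,s]);print(m,o)
        json.dump(dict(a=a,o=list(o)),open("jig.json","w"))
st();print(tj([[.518,.161],[.5194,.1599]]))
E
```

```text
top 2151 ((531.452880859375, 143.29241943359375), (207.62124633789062, 179.12550354003906), 82.0927963256836)
-0.3191381156799632 -0.11597637422993164 0.20316174145003157 0.1789692551671374
[0.53882186 0.13167209] [0.52384582 0.02774559]
scene 2016 ((538.8720703125, 135.55799865722656), (213.23773193359375, 188.55482482910156), 80.72269439697266)
t 0.9 jig [ 691.1 -239.5] z 231.3 hx,hy [115.03  25.03] zax [-0. -0. -1.] F [-0.1 -0.4  0.3] w 0.08526541686442331
[[-0.13105827 -0.02479199]
 [-0.13016919 -0.02324941]]
```

Emit:
arm_command --pt "0 0 0.97 0 0 0 -0.05" --pt "0 0 0.97 0 0 0 -0.05" --pt "0 0 0.97 0 0 0 -0.05" --pt "0 0 0 0.58 0 0 -0.05" --pt "0 0 0 0.58 0 0 -0.05" --pt "0 0 0 0.58 0 0 -0.05" --pt "0 0 0 0.58 0 0 -0.05" --pt "0 0 0 0 0 0 -0.05"

```text
time_s: 1.9
position: [0.425, -0.6523, 0.2297]
orientation: [0.998, -0.067, 0.002, -0.001]
contact_force: [0.4, 0.0, 0.4]
grip_width: 0.0402
grip_force: 0.0
```

```bash
python3 -c "
from h import *;st()"
```

```text
t 1.9 jig [687.2  -0.8] z 229.7 hx,hy [90.47  0.47] zax [ 0.003  0.003 -1.   ] F [0.4 0.  0.4] w 0.04023744879247783
```

```bash
python3 -c "
from h import *
json.dump(dict(a=np.radians(81.9-180),o=[.5168,.0388]),open('jig.json','w'))
st();print(tj([[.518,.161]]), 'board yaw rel', -90.82+98.1)"
```

```text
t 1.9 jig [697.1   6.5] z 229.7 hx,hy [90.37  0.37] zax [ 0.003  0.003 -1.   ] F [0.4 0.  0.4] w 0.04023744879247783
[[-0.12114997 -0.0160301 ]] board yaw rel 7.280000000000001
```

Emit:
arm_command --pt "0 0 0 0 -0.6 0 -0.05" --pt "0 0 0 0 -0.6 0 -0.05" --pt "0 0 0 0 -0.6 0 -0.05" --pt "0 0 0 0 -0.6 0 -0.05" --pt "0 0 0 0 -0.6 0 -0.05" --pt "0 0 0 0 -0.6 0 -0.05" --pt "0 0 0 0 -0.6 0 -0.05" --pt "0 0 0 0 -0.6 0 -0.05" --pt "0 0 0 0 -0.6 0 -0.05" --pt "0 0 0 0 -0.6 0 -0.05" --pt "0 0 0 -0.3 -0.6 0 -0.05" --pt "0 0 0 -0.3 -0.6 0 -0.05"

```text
time_s: 3.4
position: [0.4631, 0.0587, 0.2315]
orientation: [0.997, -0.072, 0.0, 0.0]
contact_force: [1.4, 1.5, 1.5]
grip_width: 0.0403
grip_force: 0.0
```

Emit:
arm_command --pt "0 0 0 -0.3 -0.5 0 -0.05" --pt "0 0 0 -0.2 -0.5 0 -0.05" --pt "0 0 0 0 0 0.5 -0.05" --pt "0 0 0 0 0 0.5 -0.05" --pt "0 0 0 0 0 0 -0.05" --pt "0 0 0 0 0 0 -0.05"

```text
time_s: 4.15
position: [0.4295, 0.1635, 0.1328]
orientation: [0.997, -0.072, 0.001, -0.0]
contact_force: [0.8, 0.5, 0.3]
grip_width: 0.0406
grip_force: 0.0
```

```bash
python3 -c "
from h import *;st()"
```

```text
t 4.15 jig [-111.1 -104. ] z 132.8 hx,hy [89.88 -0.12] zax [ 0.002  0.001 -1.   ] F [0.8 0.5 0.3] w 0.040592519283583824
```

Emit:
arm_command --pt "0 0 0 0 -0.09 0.4 -0.05" --pt "0 0 0 0 0 0.28 -0.05" --pt "0 0 0 0 0 0 -0.05" --pt "0 0 0 0 0 0 -0.05"

```text
time_s: 4.65
position: [0.4313, 0.1728, 0.0652]
orientation: [0.997, -0.072, 0.001, -0.001]
contact_force: [0.2, -0.6, 0.2]
grip_width: 0.0405
grip_force: 0.0
```

Emit:
arm_command --pt "0 0 0 0.06 0 0 -0.05" --pt "0 0 0 0.06 0 0 -0.05" --pt "0 0 0 0.06 0 0 -0.05" --pt "0 0 0 0.06 0 0 -0.05" --pt "0 0 0 0.06 0 0 -0.05" --pt "0 0 0 0.06 0 0 -0.05" --pt "0 0 0 0.06 0 0 -0.05" --pt "0 0 0 0.06 0 0 -0.05" --pt "0 0 0 0 0 0 -0.05" --pt "0 0 0 0 0 0 -0.05"

```text
time_s: 5.9
position: [0.4773, 0.1655, 0.0633]
orientation: [0.997, -0.071, -0.0, 0.0]
contact_force: [-0.5, -1.5, 0.8]
grip_width: 0.0404
grip_force: 0.0
```

```bash
cat >> h.py <<'E'
def board(tag,n="top",z=.076):
    p,d=camera(n);P=pts(n,d);cv2.imwrite(f"pics/{tag}.png",p)
    hsv=cv2.cvtColor(p,cv2.COLOR_BGR2HSV);W0=np.median
    J=tj(P[...,:2].reshape(-1,2)).reshape(*d.shape,2)
    m=(P[...,2]>.064)&(P[...,2]<.086)&(hsv[...,1]>110)&(abs(J[...,0]+.05)<.2)&(abs(J[...,1])<.11)
    k,l,s,c=cv2.connectedComponentsWithStats(m.astype(np.uint8));j=1+np.argmax(s[1:,4])
    uv=np.argwhere(l==j)[:,::-1];W=tj(ray(n,uv,z)[:,:2])*1000
    r=cv2.minAreaRect(W.astype(np.float32));print(tag,len(uv),"rect",np.round(r[0],1),np.round(r[1],1),round(r[2],2),"zmed",np.median(P[l==j][:,2]).round(4))
E
python3 -c "
from h import *;st();board('b1')"
```

```text
t 5.9 jig [-119.8  -57. ] z 63.3 hx,hy [ 8.992e+01 -8.000e-02] zax [-0. -0. -1.] F [-0.5 -1.5  0.8] w 0.040449288446672955
b1 419 rect [-115.3    2.7] [ 83.7 110.5] 89.64 zmed 0.0771
```

Emit:
arm_command --pt "0 0 0 -0.3 0 0 -0.05" --pt "0 0 0 0 0 -0.5 -0.05" --pt "0 0 0 -0.3 0 -0.4 -0.05" --pt "0 0 0 0 0 0 -0.05"

```text
time_s: 6.45
position: [0.4178, 0.1752, 0.1558]
orientation: [0.998, -0.07, 0.002, -0.001]
contact_force: [0.3, 0.1, -0.1]
grip_width: 0.04
grip_force: 0.0
```

```bash
python3 -c "
from h import *;st();board('b2');print(read_state()['qpos'])"
```

```text
t 6.45 jig [-121.1 -117.2] z 155.8 hx,hy [9.003e+01 3.000e-02] zax [ 0.004  0.002 -1.   ] F [ 0.3  0.1 -0.1] w 0.04003128261212296
b2 819 rect [-115.    -0.3] [110.1  90.2] 0.11 zmed 0.0772
[-0.2841886   0.33166595 -0.24785071  2.09799556  0.12199159  0.72238979
 -2.32304211]
```

Emit:
arm_command --pt "0 0 -1 0 0 0 -0.05" --pt "0 0 -1 0 0 0 -0.05" --pt "0 0 -1 0 0 0 -0.05" --pt "0 0 -1 0 0 0 -0.05" --pt "0 0 -1 0 0 0 -0.05" --pt "0 0 -1 0 0 0 -0.05" --pt "0 0 -1 0 0 0 -0.05" --pt "0 0 -1 0 0 0 -0.05" --pt "0 0 -1 0 0 0 -0.05" --pt "0 0 -1 0 0 0 -0.05" --pt "0 0 -0.47 0 0 0 -0.05" --pt "0 0 0 0 0 0 -0.05"

```text
time_s: 8.0
position: [0.4177, 0.1737, 0.1522]
orientation: [0.756, 0.654, -0.001, -0.001]
contact_force: [0.0, -0.8, 0.2]
grip_width: 0.0406
grip_force: 0.0
```

Emit:
arm_command --pt "0 0 0 0.45 0 0 -0.05" --pt "0 0 0 0.5 0 0 -0.05" --pt "0 0 0 0 0.6 0 -0.05" --pt "0 0 0 0 0.57 0 -0.05" --pt "0 0 0 0 0 0 -0.05" --pt "0 0 0 0 0 0 -0.05"

```text
time_s: 8.75
position: [0.5464, 0.2514, 0.1522]
orientation: [0.756, 0.654, -0.001, -0.001]
contact_force: [-0.6, 0.7, 1.0]
grip_width: 0.0404
grip_force: 0.0
```

```bash
python3 -c "
from h import *;st();print(read_state()['qpos'])"
```

```text
t 8.75 jig [-214.7   -0.6] z 152.2 hx,hy [179.85  89.85] zax [-0.002 -0.    -1.   ] F [-0.6  0.7  1. ] w 0.04036228173341643
[-0.1207065   0.61009185 -0.5366237   1.7099796   0.37379886  0.92711994
 -0.95011096]
```

Emit:
arm_command --pt "0 0 0 0 0 0.5 -0.05" --pt "0 0 0 0 0 0.37 -0.05" --pt "0 0 0 0 0 0 -0.05" --pt "0 0 0 0 0 0 -0.05"

```text
time_s: 9.25
position: [0.5463, 0.252, 0.0666]
orientation: [0.756, 0.655, -0.0, -0.0]
contact_force: [0.0, 0.0, 0.1]
grip_width: 0.0406
grip_force: 0.0
```

Emit:
arm_command --pt "0 0 0 -0.12 0 0 -0.05" --pt "0 0 0 -0.12 0 0 -0.05" --pt "0 0 0 -0.12 0 0 -0.05" --pt "0 0 0 -0.12 0 0 -0.05" --pt "0 0 0 -0.12 0 0 -0.05" --pt "0 0 0 -0.12 0 0 -0.05" --pt "0 0 0 -0.12 0 0 -0.05" --pt "0 0 0 -0.12 0 0 -0.05" --pt "0 0 0 -0.12 0 0 -0.05" --pt "0 0 0 -0.12 0 0 -0.05" --pt "0 0 0 -0.12 0 0 -0.05" --pt "0 0 0 0 0 0 -0.05"

```text
time_s: 10.75
position: [0.5281, 0.1189, 0.066]
orientation: [0.756, 0.654, -0.001, 0.0]
contact_force: [-1.7, 0.3, 0.1]
grip_width: 0.0407
grip_force: 0.0
```

```bash
python3 -c "
from h import *;st();board('b3')"
```

```text
t 10.75 jig [-80.8  -0.1] z 66.0 hx,hy [179.8  89.8] zax [-0.001 -0.002 -1.   ] F [-1.7  0.3  0.1] w 0.04065986495430416
b3 169 rect [17.3 32. ] [41.7 83.2] 52.15 zmed 0.0775
```

Emit:
arm_command --pt "0 0 0 -0.1 0 0 -0.05" --pt "0 0 0 -0.1 0 0 -0.05" --pt "0 0 0 -0.1 0 0 -0.05" --pt "0 0 0 -0.1 0 0 -0.05" --pt "0 0 0 -0.1 0 0 -0.05" --pt "0 0 0 -0.08 0 0 -0.05" --pt "0 0 0 0 0 0 -0.05" --pt "0 0 0 0 0 0 -0.05"

```text
time_s: 11.8
position: [0.5202, 0.0636, 0.0663]
orientation: [0.756, 0.655, 0.0, -0.0]
contact_force: [0.5, -0.1, -0.1]
grip_width: 0.0408
grip_force: 0.0
```

```bash
python3 -c "
from h import *;st()"
```

```text
t 11.8 jig [-25.   -0.1] z 66.3 hx,hy [179.92  89.92] zax [ 0.  0. -1.] F [ 0.5 -0.1 -0.1] w 0.040829352292581916
```

Emit:
arm_command --pt "0 0 0 0.3 0 0 -0.05" --pt "0 0 0 0.5 0 -0.4 -0.05" --pt "0 0 0 0.5 0 -0.5 -0.05" --pt "0 0 0 0 0 0 -0.05"

```text
time_s: 12.3
position: [0.5394, 0.1919, 0.1535]
orientation: [0.754, 0.657, 0.005, 0.0]
contact_force: [-0.1, -0.5, -0.8]
grip_width: 0.0405
grip_force: 0.0
```

```bash
python3 -c "
from h import *;st();board('b4',z=.073)
p=cv2.imread('pics/b4.png')[165:250,175:310];cv2.imwrite('pics/b4c.png',cv2.resize(p,None,fx=5.9,fy=5.9,interpolation=cv2.INTER_CUBIC))
board('s4','scene',z=.073)"
```

```text
t 12.3 jig [-154.8    0.9] z 153.5 hx,hy [-179.71   90.29] zax [ 0.007  0.006 -1.   ] F [-0.1 -0.5 -0.8] w 0.04050501405269803
b4 826 rect [40.8 -0.8] [ 90.5 109.8] 89.78 zmed 0.0755
s4 578 rect [44.2  6.4] [111.4 100.8] 1.15 zmed 0.0741
```

View pics/b4c.png

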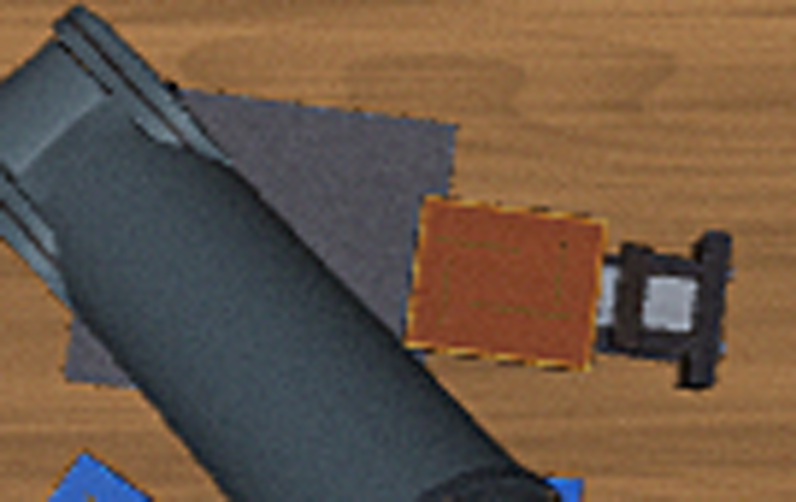

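The crop shows the board straddling the step, square with the bar and about 9 mm short of the jaw face. Next I'll put one finger behind the edge and the other above the board, tilted.

Emit:
arm_command --pt "0 0 1 0 0 0 -0.29" --pt "0 0 1 0 0 0 -0.29" --pt "0 0 1 0 0 0 -0.29" --pt "0 0 1 0 0 0 -0.29" --pt "0 0 1 0 0 0 -0.29" --pt "0 0 1 0 0 0 -0.29" --pt "0 0 1 0 0 0 -0.29" --pt "0 0 1 0 0 0 -0.29" --pt "0 0 1 0 0 0 -0.29" --pt "0 0 1 0 0 0 -0.29" --pt "0 0 0.5 0 0 0 -0.29" --pt "0 0 0 0 0 0 -0.29"

```text
time_s: 13.9
position: [0.537, 0.1833, 0.1483]
orientation: [0.997, -0.074, -0.001, 0.001]
contact_force: [0.5, -0.8, 0.4]
grip_width: 0.0307
grip_force: 0.0
```

Emit:
arm_command --pt "0 0 0 0 0.5 0 -0.29" --pt "0 0 0 0 0.5 0 -0.29" --pt "0 0 0 0 0.5 0 -0.29" --pt "0 0 0 0 0 0.5 -0.29" --pt "-0.57 0 0 0 0 0 -0.29" --pt "-0.57 0 0 0 0 0 -0.29" --pt "0 0 0 0 0 0 -0.29" --pt "0 0 0 0 0 0 -0.29"

```text
time_s: 14.9
position: [0.5153, 0.0357, 0.0993]
orientation: [0.994, -0.073, -0.007, 0.085]
contact_force: [-0.7, 0.1, -1.3]
grip_width: 0.0304
grip_force: 0.0
```

```bash
python3 -c "
from h import *;st();print(read_state()['qpos'])"
```

```text
t 14.9 jig [ 3.3 -1.1] z 99.3 hx,hy [89.65 -0.34] zax [-0.026 -0.168 -0.985] F [-0.7  0.1 -1.3] w 0.030419906718593067
[-0.22530122  0.53497639 -0.04228654  1.94639377  0.26275726  0.74749206
 -2.18161695]
```

Emit:
arm_command --pt "0 0 0 0 -0.08 -0.01 -0.29" --pt "0 0 0 0 -0.03 0.2 -0.29" --pt "0 0 0 0 0 0 -0.29" --pt "0 0 0 0 0 0 -0.29"

```text
time_s: 15.4
position: [0.517, 0.0441, 0.0794]
orientation: [0.994, -0.074, -0.006, 0.085]
contact_force: [-0.3, 0.6, -0.4]
grip_width: 0.0303
grip_force: 0.0
```

Emit:
arm_command --pt "0 0 0 0 -0.005 0.03 -0.29" --pt "0 0 0 0 0 0 -0.29" --pt "0 0 0 0 0 0 -0.29"

```text
time_s: 15.78
position: [0.5169, 0.0443, 0.076]
orientation: [0.994, -0.073, -0.006, 0.085]
contact_force: [0.4, 0.7, 0.7]
grip_width: 0.0303
grip_force: 0.0
```

Emit:
arm_command --pt "0 0 0 0 -0.003 0.02 -0.29" --pt "0 0 0 0 0 0 -0.29" --pt "0 0 0 0 0 0 -0.29"

```text
time_s: 16.15
position: [0.5168, 0.0442, 0.0738]
orientation: [0.994, -0.073, -0.006, 0.085]
contact_force: [-0.6, -0.2, 0.6]
grip_width: 0.0303
grip_force: 0.0
```

```bash
python3 -c "
from h import *;st()
p,d=camera('scene');cv2.imwrite('pics/s5.png',cv2.resize(p[140:235,200:335],None,fx=5.9,fy=5.9,interpolation=cv2.INTER_CUBIC))"
```

```text
t 16.15 jig [-5.4 -0.8] z 73.8 hx,hy [89.67 -0.33] zax [-0.025 -0.168 -0.985] F [-0.6 -0.2  0.6] w 0.03030959904039698
```

View pics/s5.png

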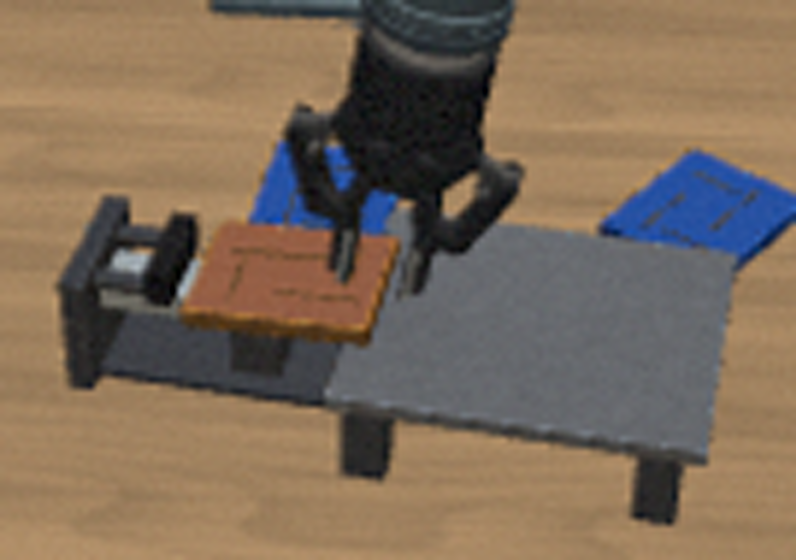

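The picture shows the front finger (343,270) over the board and the rear finger (415,285) just behind the trailing edge, as intended. I'll lower it until it touches.

Emit:
arm_command --pt "0 0 0 0 -0.002 0.012 -0.29" --pt "0 0 0 0 0 0 -0.29" --pt "0 0 0 0 0 0 -0.29"

```text
time_s: 16.58
position: [0.5169, 0.0442, 0.0727]
orientation: [0.994, -0.073, -0.006, 0.085]
contact_force: [0.0, -0.4, 1.3]
grip_width: 0.0303
grip_force: 0.4
```

Emit:
arm_command --pt "0 0 0 0 -0.002 0.012 -0.29" --pt "0 0 0 0 0 0 -0.29" --pt "0 0 0 0 0 0 -0.29"

```text
time_s: 16.95
position: [0.517, 0.0442, 0.0723]
orientation: [0.994, -0.073, -0.006, 0.085]
contact_force: [-2.3, 0.3, 10.5]
grip_width: 0.0303
grip_force: 5.3
```

Emit:
arm_command --pt "0 0 0 0 -0.002 0.012 -0.29" --pt "0 0 0 0 0 0 -0.29" --pt "0 0 0 0 0 0 -0.29"

```text
time_s: 17.32
position: [0.517, 0.0442, 0.072]
orientation: [0.994, -0.073, -0.006, 0.086]
contact_force: [-5.7, 1.8, 21.6]
grip_width: 0.0303
grip_force: 10.7
```

Emit:
arm_command --pt "0 0 0 0 0.004 -0.026 -0.29" --pt "0 0 0 0 0 0 -0.29" --pt "0 0 0 0 0.05 0.008 -0.29" --pt "0 0 0 0 0.05 0.008 -0.29" --pt "0 0 0 0 0.05 0.008 -0.29" --pt "0 0 0 0 0 0 -0.29" --pt "0 0 0 0 0 0 -0.29"

```text
time_s: 18.2
position: [0.5146, 0.0292, 0.073]
orientation: [0.994, -0.073, -0.006, 0.085]
contact_force: [0.3, -0.6, 0.4]
grip_width: 0.0302
grip_force: 0.0
```

```bash
python3 -c "
from h import *;st()"
```

```text
t 18.2 jig [ 9.8 -0.9] z 73.0 hx,hy [89.66 -0.34] zax [-0.025 -0.168 -0.985] F [ 0.3 -0.6  0.4] w 0.030184256385628227
```

Emit:
arm_command --pt "0 0 0 0 0.03 0.005 -0.29" --pt "0 0 0 0 0 0 -0.29" --pt "0 0 0 0 0 0 -0.29"

```text
time_s: 18.58
position: [0.5141, 0.0261, 0.073]
orientation: [0.994, -0.073, -0.006, 0.085]
contact_force: [-0.7, -0.6, 0.2]
grip_width: 0.0303
grip_force: 0.0
```

```bash
python3 -c "
from h import *;st()
p,d=camera('scene');cv2.imwrite('pics/s6.png',cv2.resize(p[140:235,200:335],None,fx=5.9,fy=5.9,interpolation=cv2.INTER_CUBIC))"
```

```text
t 18.575 jig [12.9 -0.9] z 73.0 hx,hy [89.67 -0.33] zax [-0.025 -0.168 -0.985] F [-0.7 -0.6  0.2] w 0.030300666460288415
```

View pics/s6.png

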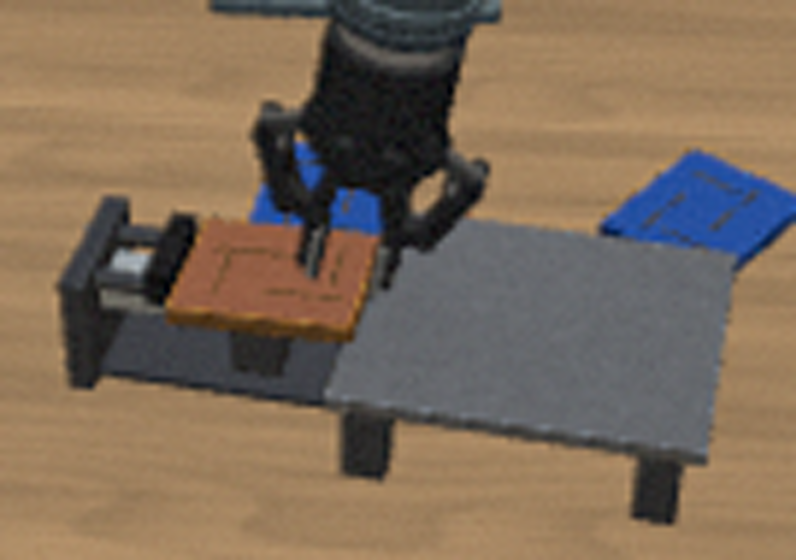

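The rear finger (385,275) is against the trailing edge and the board's nose (185,270) is almost at the jaw. I'll go on in small steps and watch the force.

Emit:
arm_command --pt "0 0 0 0 0.02 0.003 -0.29" --pt "0 0 0 0 0 0 -0.29" --pt "0 0 0 0 0 0 -0.29"

```text
time_s: 19.0
position: [0.514, 0.0252, 0.0731]
orientation: [0.994, -0.073, -0.006, 0.085]
contact_force: [0.6, 5.0, -0.6]
grip_width: 0.0302
grip_force: 2.3
```

Emit:
arm_command --pt "0 0 0 0 0.02 0.003 -0.29" --pt "0 0 0 0 0 0 -0.29" --pt "0 0 0 0 0 0 -0.29"

```text
time_s: 19.38
position: [0.5137, 0.0229, 0.0731]
orientation: [0.994, -0.073, -0.006, 0.085]
contact_force: [-0.4, 5.2, -0.2]
grip_width: 0.0299
grip_force: 2.6
```

```bash
python3 -c "
from h import *;st()"
```

```text
t 19.375 jig [16.2 -0.8] z 73.1 hx,hy [89.7  -0.31] zax [-0.025 -0.168 -0.986] F [-0.4  5.2 -0.2] w 0.029938425270583283
```

Emit:
arm_command --pt "0 0 0 0 0.02 0.003 -0.29" --pt "0 0 0 0 0.02 0.003 -0.29" --pt "0 0 0 0 0 0 -0.29" --pt "0 0 0 0 0 0 -0.29"

```text
time_s: 19.88
position: [0.5132, 0.0193, 0.0732]
orientation: [0.994, -0.073, -0.006, 0.085]
contact_force: [0.2, 6.2, -1.5]
grip_width: 0.0302
grip_force: 3.0
```

```bash
python3 -c "
from h import *;st()"
```

```text
t 19.875 jig [19.8 -0.8] z 73.2 hx,hy [89.72 -0.29] zax [-0.024 -0.167 -0.986] F [ 0.2  6.2 -1.5] w 0.030233188842442266
```

Emit:
arm_command --pt "0 0 0 0 0.01 0.002 -0.29" --pt "0 0 0 0 -0.003 0.02 -0.29" --pt "0 0 0 0 0 0 -0.29" --pt "0 0 0 0 0 0 -0.29"

```text
time_s: 20.38
position: [0.5132, 0.0187, 0.0712]
orientation: [0.994, -0.073, -0.006, 0.084]
contact_force: [1.0, 7.6, -1.6]
grip_width: 0.0307
grip_force: 3.5
```

Emit:
arm_command --pt "0 0 0 0 -0.002 0.01 -0.29" --pt "0 0 0 0 0 0 -0.29" --pt "0 0 0 0 0 0 -0.29"

```text
time_s: 20.75
position: [0.5132, 0.0188, 0.0701]
orientation: [0.994, -0.073, -0.006, 0.084]
contact_force: [0.1, 6.1, -1.3]
grip_width: 0.0304
grip_force: 3.6
```

```bash
python3 -c "
from h import *;st()"
```

```text
t 20.75 jig [20.3 -0.8] z 70.1 hx,hy [89.74 -0.27] zax [-0.024 -0.167 -0.986] F [ 0.1  6.1 -1.3] w 0.030374762887562565
```

Emit:
arm_command --pt "0 0 0 0 -0.002 0.01 -0.29" --pt "0 0 0 0 0 0 -0.29" --pt "0 0 0 0 0 0 -0.29"

```text
time_s: 21.12
position: [0.5132, 0.0189, 0.0692]
orientation: [0.994, -0.073, -0.006, 0.084]
contact_force: [1.2, 6.7, -0.1]
grip_width: 0.031
grip_force: 4.1
```

Emit:
arm_command --pt "0 0 0 0 -0.002 0.01 -0.29" --pt "0 0 0 0 0 0 -0.29" --pt "0 0 0 0 0 0 -0.29"

```text
time_s: 21.5
position: [0.5133, 0.0189, 0.0688]
orientation: [0.994, -0.073, -0.006, 0.084]
contact_force: [-2.0, 7.4, 6.8]
grip_width: 0.0305
grip_force: 6.3
```

```bash
python3 -c "
from h import *;st()
p,d=camera('scene');cv2.imwrite('pics/s7.png',cv2.resize(p[140:235,200:335],None,fx=5.9,fy=5.9,interpolation=cv2.INTER_CUBIC))"
```

```text
t 21.5 jig [20.2 -0.7] z 68.8 hx,hy [89.74 -0.27] zax [-0.024 -0.167 -0.986] F [-2.   7.4  6.8] w 0.03054842317663423
```

View pics/s7.png

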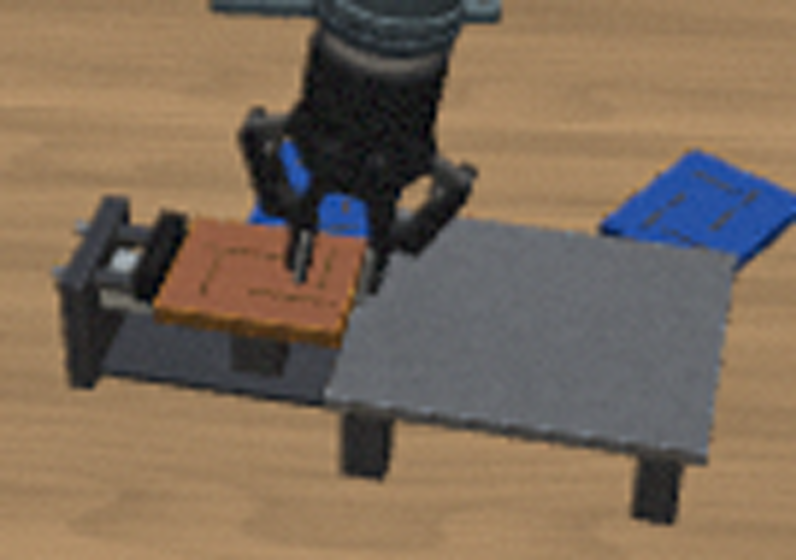

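The board's rear edge has come down (365,260) and the jaw is slightly pressed in. I'll press a little, back off, then lift.

Emit:
arm_command --pt "0 0 0 0 -0.002 0.006 -0.29" --pt "0 0 0 0 0 0 -0.29" --pt "0 0 0 0 -0.02 -0.003 -0.29" --pt "0 0 0 0 -0.02 -0.003 -0.29" --pt "0 0 0 0 0 0 -0.29"

```text
time_s: 22.18
position: [0.5134, 0.0193, 0.0686]
orientation: [0.993, -0.074, -0.006, 0.087]
contact_force: [-2.8, 0.3, 12.8]
grip_width: 0.0307
grip_force: 7.1
```

Emit:
arm_command --pt "0 0 0 0 0.01 -0.06 -0.29" --pt "0 0 0 0 0 -0.3 -0.29" --pt "0 0 0 0 -0.2 -0.5 -0.29" --pt "0 0 0 0 -0.5 -0.1 -0.29" --pt "0 0 0 0 -0.5 0 -0.29" --pt "0 0 0 0 -0.5 0 -0.29" --pt "0 0 0 0 0 0 -0.29" --pt "0 0 0 0 0 0 -0.29"

```text
time_s: 23.18
position: [0.5401, 0.2004, 0.133]
orientation: [0.994, -0.074, -0.007, 0.086]
contact_force: [0.4, -0.4, 0.6]
grip_width: 0.0302
grip_force: 0.0
```

```bash
python3 -c "
from h import *;st();board('b8',z=.072)
p=cv2.imread('pics/b8.png');q,d=camera('scene');P=pts('scene',d)
z=P[165:235,200:335]
a=cv2.resize(p[175:245,215:310],None,fx=5,fy=5,interpolation=cv2.INTER_CUBIC);b=cv2.resize(q[160:235,205:300],None,fx=5,fy=5,interpolation=cv2.INTER_CUBIC)
cv2.imwrite('pics/c8.png',cv2.resize(np.vstack([a,b]),None,fx=.82,fy=.82))
# plane tilt of board top
for n in('scene','top'):
    p,d=camera(n);P=pts(n,d);J=tj(P[...,:2].reshape(-1,2));Z=P[...,2].ravel()
    def reg(x0,x1,y=.035): m=(J[:,0]>x0)&(J[:,0]<x1)&(abs(J[:,1])<y)&(Z>.05)&(Z<.09);return np.mean(Z[m]).round(4),m.sum()
    print(n,[reg(a,a+.02) for a in(.01,.03,.05,.07,.085)],'table',reg(-.09,-.02))
"
```

```text
t 23.175 jig [-163.3    0.3] z 133.0 hx,hy [89.62 -0.38] zax [-0.026 -0.171 -0.985] F [ 0.4 -0.4  0.6] w 0.030159951184936352
b8 833 rect [56.4 -0.9] [111.7  90.3] 0.11 zmed 0.0741
scene [(np.float64(0.0739), np.int64(71)), (np.float64(0.0739), np.int64(76)), (np.float64(0.0731), np.int64(73)), (np.float64(0.0728), np.int64(68)), (np.float64(0.0727), np.int64(72))] table (np.float64(0.0637), np.int64(268))
top [(np.float64(0.0756), np.int64(117)), (np.float64(0.0751), np.int64(118)), (np.float64(0.0746), np.int64(116)), (np.float64(0.0732), np.int64(116)), (np.float64(0.0735), np.int64(117))] table (np.float64(0.0651), np.int64(401))
```

View pics/c8.png

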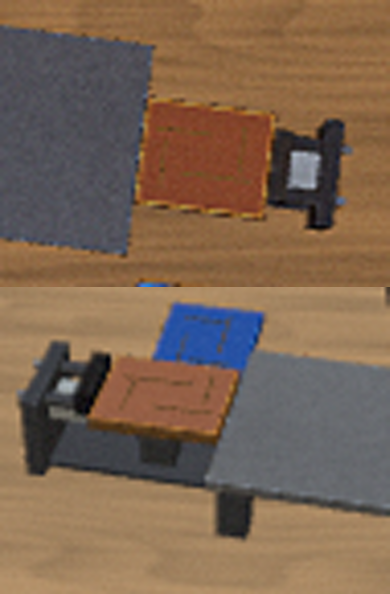

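The board is behind the step, square and centred, but the depth says its rear edge sits about 2 mm high. I'll press it down with the shut fingers, straight in and straight out.

Emit:
arm_command --pt "0.57 0 0 0 0 0 -1" --pt "0.57 0 0 0 0 0 -1" --pt "0 0 0 0 0.6 0 -1" --pt "0 0 0 0 0.6 0 -1" --pt "0 0 0 0 0.6 0 -1" --pt "0 0 0 0 0 0.4 -1" --pt "0 0 0 0 0 0 -1" --pt "0 0 0 0 0 0 -1"

```text
time_s: 24.38
position: [0.5143, 0.0249, 0.0942]
orientation: [0.997, -0.073, 0.0, -0.0]
contact_force: [0.0, -0.3, 0.6]
grip_width: 0.0002
grip_force: 0.0
```

```bash
python3 -c "
from h import *;st()"
```

```text
t 24.375 jig [14.1 -0.5] z 94.2 hx,hy [89.73 -0.27] zax [ 0.001  0.    -1.   ] F [ 0.  -0.3  0.6] w 0.00015330768335580956
```

Emit:
arm_command --pt "0 0 0 0 0.03 0.17 -1" --pt "0 0 0 0 0 0 -1" --pt "0 0 0 0 0 0.02 -1" --pt "0 0 0 0 0 0 -1"

```text
time_s: 24.88
position: [0.5135, 0.0214, 0.0743]
orientation: [0.997, -0.073, 0.0, -0.0]
contact_force: [0.5, -0.1, -0.2]
grip_width: -0.0002
grip_force: 0.0
```

Emit:
arm_command --pt "0 0 0 0 0 0.012 -1" --pt "0 0 0 0 0 0 -1" --pt "0 0 0 0 0 0 -1"

```text
time_s: 25.25
position: [0.5136, 0.0214, 0.0732]
orientation: [0.997, -0.073, 0.0, -0.0]
contact_force: [0.3, 0.7, 1.9]
grip_width: -0.0002
grip_force: 0.7
```

Emit:
arm_command --pt "0 0 0 0 0 0.012 -1" --pt "0 0 0 0 0 0 -1" --pt "0 0 0 0 0 0 -1"

```text
time_s: 25.62
position: [0.5136, 0.0215, 0.0721]
orientation: [0.997, -0.073, 0.0, -0.0]
contact_force: [-1.0, 1.7, 6.6]
grip_width: -0.0002
grip_force: 2.7
```

Emit:
arm_command --pt "0 0 0 0 0 0.012 -1" --pt "0 0 0 0 0 0 -1" --pt "0 0 0 0 0 0 -1"

```text
time_s: 26.0
position: [0.5136, 0.0215, 0.072]
orientation: [0.997, -0.073, 0.0, -0.0]
contact_force: [-6.0, 0.9, 19.7]
grip_width: -0.0
grip_force: 9.7
```

Emit:
arm_command --pt "0 0 0 0 0 -0.02 -1" --pt "0 0 0 0 0 -0.05 -1" --pt "0 0 0 0 0 -0.5 -1" --pt "0 0 0 0 -0.3 -0.3 -1" --pt "0 0 0 0 -0.6 0 -1" --pt "0 0 0 0 -0.6 0 -1" --pt "0 0 0 0 -0.3 0 -1" --pt "0 0 0 0 0 0 -1" --pt "0 0 0 0 0 0 -1"

```text
time_s: 27.12
position: [0.5396, 0.1977, 0.1573]
orientation: [0.997, -0.074, -0.0, 0.001]
contact_force: [-0.1, -0.9, 0.4]
grip_width: 0.0
grip_force: 0.0
```

```bash
python3 -c "
from h import *;st();board('b9',z=.072)
for n in('scene','top'):
    A=[]
    for k in range(5):
        p,d=camera(n);P=pts(n,d);J=tj(P[...,:2].reshape(-1,2));Z=P[...,2].ravel()
        reg=lambda x0,x1,y=.035: np.median(Z[(J[:,0]>x0)&(J[:,0]<x1)&(abs(J[:,1])<y)&(Z>.05)&(Z<.09)])*1000
        A.append([reg(a,a+.02) for a in(.01,.03,.05,.07,.085)]+[reg(-.09,-.02)])
    print(n,np.mean(A,0).round(2))
    for z0 in ('%s0.npy'%n,):
        P=np.load(z0);J=tj(P[...,:2].reshape(-1,2));Z=P[...,2].ravel()
        print('initial table y>.04', [np.median(Z[(J[:,0]>x)&(J[:,0]<x+.04)&(J[:,1]>.045)&(J[:,1]<.085)&(Z>.05)&(Z<.09)])*1000 for x in(-.2,-.16,-.12,-.08,-.045)],'board',[np.median(Z[(J[:,0]>x)&(J[:,0]<x+.02)&(abs(J[:,1]+.016)<.03)&(Z>.05)&(Z<.09)])*1000 for x in(-.16,-.13,-.1)])
"
```

```text
t 27.125 jig [-160.5    0.2] z 157.3 hx,hy [89.61 -0.39] zax [-0.001 -0.001 -1.   ] F [-0.1 -0.9  0.4] w 3.065541704296873e-05
b9 830 rect [56.2 -1. ] [ 90.4 111.7] 89.83 zmed 0.0732
scene [72.19 72.19 72.13 72.08 72.08 63.68]
initial table y>.04 [np.float64(63.31151080474767), np.float64(63.54330406536934), np.float64(63.413961592540645), np.float64(63.84984408539906), np.float64(63.65406284989894)] board [np.float64(75.53777376430094), np.float64(76.05690599559529), np.float64(75.72713970473511)]
top [73.38 73.25 73.3  73.21 72.94 64.86]
initial table y>.04 [np.float64(64.41618632752943), np.float64(64.68984872233673), np.float64(65.00765781556927), np.float64(64.57777123029018), np.float64(65.3596365603506)] board [np.float64(77.1773024457314), np.float64(77.3208609629279), np.float64(77.17491337172567)]
```

```bash
python3 -c "
from h import *;print(manip.close_job())"
```

```text
the job is handed in; nothing more can be done
None
```

The job is handed in: the last measurements put the board flat on the bar behind the step, square to within 0.2°, about 1 mm off the centreline and held by the jaw. Its measured x was 56.2 mm (limit 57.5 mm), and no verdict came back from the judging.

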